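Back up the weld fixture and present the offset lever over it

ROBOT

A 6-joint arm with a two-finger parallel gripper is mounted at the origin on the work surface. World frame = base frame: x ahead of the robot, y to its left, z up, the work surface at z = 0. Lengths are in m, angles in rad, forces in N, time in s.
With the tool pointing down it reaches from about 0.35 to 0.775 m from the base axis. Payload 5.5 kg.
Tool frame: the origin (TCP) lies at the very end of the fingers, on their centre line; the grasp point (between the pads) lies 19 mm behind it; y points along the fingers, z is the direction in which the jaws open and shut, and the axes are right-handed (so a half turn about y gives the same grasp; the last joint's range is limited). The gripper opens to 85 mm and grips with 20 to 120 N. Pads are 22 mm wide; open, the fingers measure 114 mm over their backs; the gripper's body (76 mm by 85 mm) begins 54 mm behind the grasp point. The pads swing forward as they close: fully open they stand 13 mm farther back than shut.
Start: joints at [-1.322, 0.313, 0.046, 1.304, 0, 1.431], TCP at [0.218, -0.532, 0.231] pointing down, gripper open.
Joint ranges: [-2.76, 2.76], [-0.86, 1.69], [-1.03, 1.26], [-2.2, 2.34], [-1.47, 1.5], [-3.14, 3.14]. Speed limits (rad/s): [2.57, 2.57, 3.14, 3.14, 3.14, 3.14].

INTERFACE

Orientations are given as a unit quaternion [x, y, z, w].
In Python, from rig import r, jaws, vision, finish_job, finder gives the robot as it stands. Calls block until the motion is done:
- r.move_to(position, orientation): joint-space move of the TCP to a pose.
- r.move_linear(position, speed=0.15, attitude=None, contact_N=None): straight line of the TCP; attitude=None keeps the orientation; speed is the mean speed in m/s. With contact_N (N) it stops when the force on the tool has changed by that much, and returns True; else False.
- r.move_joints(angles): joint-space move.
- jaws.set_gripper(opening, force=None): finger opening in m; force is the grip in N (None keeps the last); returns when the fingers have stopped.
- r.pause(seconds).
- r.solve_ik(position, orientation): joint angles nearest the present ones, or None.
- vision.camera(name): name is "scene" or "top" or "wrist"; returns (picture, depth): 480x640x3 uint8, blue, green, red; 480x640 float32, m along the optical axis (not along the pixel's ray), 0 where there is no reading.
- vision.camera_params(name): a dict with "fx", "fy", "cx", "cy" (pixels), "extrinsics" (4x4, takes a point from camera to world coordinates). Camera axes: x right, y down, z forward; pixel columns grow to the right and rows downward; lengths in m; the calibration is good to about 2 mm. A picture is of the moment at which its call begins: read the wrist's pose just before it. camera_params takes no time and is no camera call; for the wrist camera it gives the pose at the moment of the call.
A pose or a line that the arm cannot do raises r.PlanningError and nothing moves.
- finish_job(): hands the job in, once; it reports no verdict.
Trained networks look in the newest picture that a camera, given by its name, has taken for a name from the list of things; names that differ only in an ending like _2 or _b are one class to them, and where a whole thing is asked for, a point or a joint stands for the part that bears it (a point fixed in the world has none). Each returns a list of dicts, best first, with "p" (0 to 1); they miss things now and then, are a little off and sometimes report something else, mostly with a low value. They report only what shows in the picture. A call takes as long as a camera call. They do not tell look-alikes from the thing itself.
- finder.look_for(camera, thing): "location" ([column, row] in pixels, amid what is visible of it).
- finder.tip_of(camera, thing): "location" ([column, row] in pixels: a listed point, or the origin of a listed thing).
Readings, each from a call of its own:
- r.current_time_s(): time.
- r.current_joints(): joint angles.
- r.current_qd(): joint speeds.
- r.current_effort(): joint torques, N m.
- r.current_eef_pos(): TCP position.
- r.current_tcp_rot(): TCP orientation.
- r.current_force(): force on the tool from outside, world axes, zero at the start.
- r.current_moment(): the same for the moment, N m.
- r.current_opening(): finger opening in m.
Only numpy, scipy, OpenCV 4.12 (cv2) and the standard library are available. Lean on these libraries where they do the work, as an engineer would, in place of code of your own. Each camera call takes 0.05 s, during which the arm holds its last target.

TASK

Get the weld fixture ready: slide the flat backing plate into the fixture's slot until it is fully home against the end stop, and let go of it there. Then pick up the cast offset lever by its balance point and hold it level, still and lined up about 4 cm above the fixture's cradle, big boss over the round seat and small eye over the fork, touching neither fixture nor plate. Finish while still holding it there, and leave the other things on the bench where they are.

Things in the scene. Friction and masses are not known exactly. Their poses are not given: they have to be found in the camera images.
- fixture: Low fixed metal weld fixture, at most 45 mm high; origin on the table surface. Its slot runs along its own +x, mouth facing -x (to the robot), with a floor 8 mm above the table that reaches out in front to x = -95 mm, 80 mm wide. The lever's cradle stands across it, along y at x = +20 mm: round seat cup (60 mm across) at y = +69.5 mm, two-pronged fork at y = -80.5 mm.
- slot_mouth (a point): Middle of the slot's mouth on its floor: x = -40, y = 0, z = 8 mm in the fixture's frame, same axes. Slot 63 mm wide between side rails, 10.5 mm high under two lips that cover only the 11 mm nearest each rail; open above in the middle; lips' top 24.5 mm above the table. Two guides, 10.5 mm high, flare out in front of the mouth to x = -61 mm.
- slot_end (a point): Middle of the end stop's face on the slot floor: x = +15, y = 0, z = 8 mm in the fixture's frame; the slot is 55 mm deep from mouth to stop. The plate is fully home when its leading edge meets this face.
- plate: Aluminium backing plate lying flat, 100 (x) x 60 (y) x 8 mm, 0.17 kg; origin at the centre of its underside. Upright grip rib on top: 34 mm long (x), 12 mm thick (y), middle at x = -33 mm, y = 0, from z = 8 to 40 mm. Its +x end goes first into the slot. Fully home, its origin is at x = -35, y = 0, z = 8 mm in the fixture's frame, axes parallel, rib still outside the mouth.
- lever: Dark cast lever, 183 mm long, 0.62 kg, standing on boss and eye; origin at mid-length, level with the underside; +x towards the small eye, z up. Boss 44 mm across, 42 mm high, axis at x = -69.5 mm; eye 22 mm across, 36 mm high, axis at x = +80.5 mm; between them a straight bar 14 mm thick (y), z = 12 to 34 mm. Balance point (centre of mass) on the bar at x = -26 mm, y = 0.
- lever_boss (a point): Point on the lever: centre of the underside of its big boss.
- lever_eye (a point): Point on the lever: centre of the underside of its small eye.
- boss_seat (a point): Point on the fixture: centre of the round seat cup at the height of its rim, 45 mm above the table; the lever's boss belongs over it.
- eye_fork (a point): Point on the fixture: middle of the fork at the height of its prong tops, 45 mm above the table; the lever's eye belongs over it.
- jar: Bystander: glass jar with white lid, 56 mm across, 75 mm high; origin under its centre.
- cup: Bystander: white ceramic cup, 72 mm across, 85 mm high; origin under its centre.
- screwdriver: Bystander: screwdriver lying on the bench; origin under it.
- tray: Bystander: white open tray 130 x 90 x 25 mm; origin under its centre.
- tin: Bystander: flat round steel tin, 52 mm across, 18 mm high; origin under its centre.
- collar: Bystander: brass collar, 48 mm across, 16 mm high; origin under its centre.
Not all that is in view belongs to the job. What is shaped like the plate but brown is not meant. There is more than one size of the lever; the job needs the smaller.

How it is judged:
By the outcome, as a careful person would: the job done as asked, in the order asked, and still so for the second after the job is handed in, while the arm keeps its last pose, push and grip.
It also fails if it takes over 64 s, if anything falls off the work surface, if the arm or the gripper's body presses on something with over 40 N, if the wrist force passes 120 N, or if a joint passes its speed limit or range.

## Working session

There is one attempt and no reset: what is moved stays moved. The work goes in short steps, each a Python script; the robot and the scene stay as the last script left them, time stands still between calls to the robot, and variables do not carry over. Pictures are saved under pics/ and viewed, and the job is handed in when it is done.

```bash
ls; mkdir -p pics; python3 - <<'E'
from rig import r, jaws, vision, finish_job, finder
import cv2,numpy as np
for c in ["scene","top"]:
    im,d=vision.camera(c); cv2.imwrite(f"pics/{c}0.png",im); np.save(f"pics/{c}0.npy",d)
    p=vision.camera_params(c); print(c,p)
    for t in ["fixture","plate","lever","slot_mouth","slot_end","lever_boss","lever_eye","boss_seat","eye_fork"]:
        f=finder.tip_of(c,t); print(t,[(np.round(x["location"]).tolist(),round(x["p"],2)) for x in f[:4]])
print(r.current_time_s(), r.current_tcp_rot(), r.current_force())
E
```

```text
pics
scene {'fx': 539.6208376360881, 'fy': 539.6208376360881, 'cx': 317.6532273235269, 'cy': 241.5095391571481, 'extrinsics': array([[ 0.48555856,  0.6790855 , -0.55052318,  1.1699601 ],
       [ 0.87415979, -0.37082148,  0.31358585, -0.38612376],
       [ 0.00880579, -0.63350952, -0.77368478,  1.03923096],
       [ 0.        ,  0.        ,  0.        ,  1.        ]])}
fixture [([332.0, 310.0], 0.62)]
plate [([360.0, 234.0], 0.91), ([402.0, 215.0], 0.76)]
lever [([182.0, 301.0], 0.88), ([163.0, 228.0], 0.74), ([453.0, 242.0], 0.31)]
slot_mouth [([318.0, 296.0], 0.68)]
slot_end [([144.0, 402.0], 0.74), ([333.0, 312.0], 0.61), ([191.0, 356.0], 0.36)]
lever_boss [([207.0, 317.0], 0.83), ([125.0, 239.0], 0.67)]
lever_eye [([203.0, 210.0], 0.85), ([157.0, 284.0], 0.59)]
boss_seat [([356.0, 281.0], 0.76)]
eye_fork [([313.0, 330.0], 0.61)]
top {'fx': 617.044648618373, 'fy': 617.044648618373, 'cx': 310.0910449101018, 'cy': 247.41808794359304, 'extrinsics': array([[-0.01187053, -0.99540472,  0.09501862,  0.30123834],
       [-0.99989324,  0.01100668, -0.00961031,  0.01745665],
       [ 0.00852031, -0.09512256, -0.9954291 ,  1.93066988],
       [ 0.        ,  0.        ,  0.        ,  1.        ]])}
fixture [([319.0, 201.0], 0.79)]
plate [([261.0, 256.0], 0.97), ([222.0, 258.0], 0.86)]
lever [([399.0, 338.0], 0.94), ([409.0, 263.0], 0.74)]
slot_mouth [([320.0, 214.0], 0.56)]
slot_end [([317.0, 199.0], 0.56)]
lever_boss [([431.0, 336.0], 0.89), ([400.0, 240.0], 0.88)]
lever_eye [([421.0, 283.0], 0.94)]
boss_seat [([296.0, 203.0], 0.78), ([323.0, 216.0], 0.16)]
eye_fork [([345.0, 192.0], 0.75), ([420.0, 221.0], 0.37)]
1.0 [ 0.13659185 -0.69375483  0.69382066 -0.13660081] [ 0.2610111  -0.52865088 -1.1185139 ]
```

View pics/scene0.png

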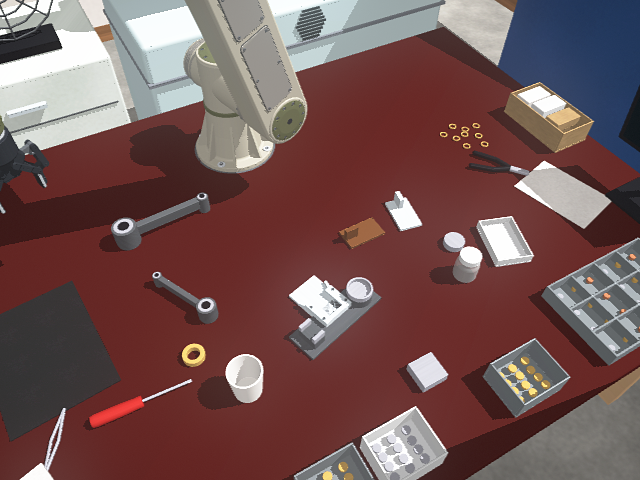

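```bash
python3 - <<'E'
import cv2
im=cv2.imread("pics/top0.png"); cv2.imwrite("pics/top0c.png",cv2.resize(im[160:380,180:460],None,fx=2.8,fy=2.7,interpolation=cv2.INTER_CUBIC))
E
```

```text
(no output)
```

View pics/top0c.png

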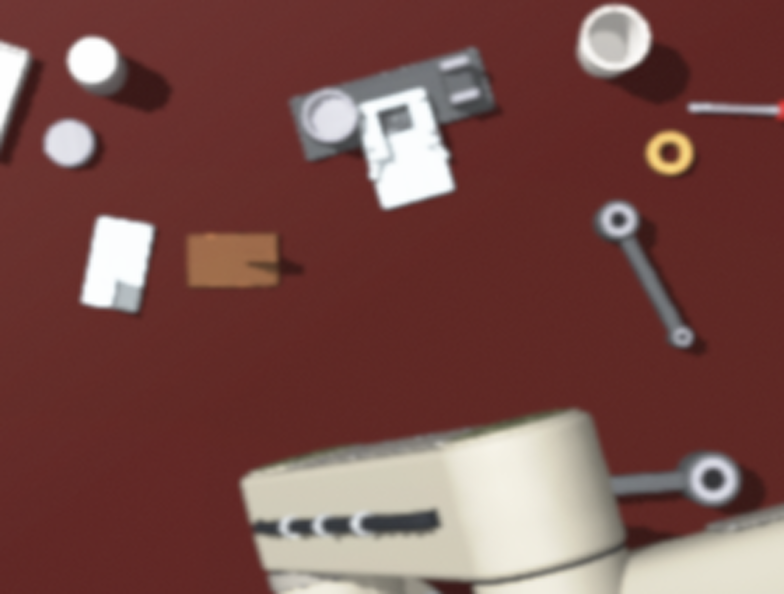

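Candidates for the plate: white one (scene 402,212 / top 222,258) and brown one (scene 360,234 / top 261,256). White fits, because brown is excluded. Candidates for the lever: small one (boss 207,310, eye 157,277) and large one (boss 125,235, eye 203,203). The small one is meant. Next I get coarse positions, then look with the wrist camera.

```bash
cat > h.py <<'E'
from rig import r, jaws, vision, finish_job, finder
import cv2,numpy as np
from scipy.spatial.transform import Rotation as R
def ray(p,uv,z):
    E=p["extrinsics"]; d=E[:3,:3]@np.array([(uv[0]-p["cx"])/p["fx"],(uv[1]-p["cy"])/p["fy"],1.])
    o=E[:3,3]; return o+d*(z-o[2])/d[2]
def cloud(p,d):
    v,u=np.mgrid[0:480,0:640]; 
    P=np.stack([(u-p["cx"])/p["fx"]*d,(v-p["cy"])/p["fy"]*d,d],-1)@p["extrinsics"][:3,:3].T+p["extrinsics"][:3,3]
    P[d<=0]=np.nan; return P
def proj(p,X):
    E=p["extrinsics"]; c=(np.atleast_2d(X)-E[:3,3])@E[:3,:3]
    return np.stack([c[:,0]/c[:,2]*p["fx"]+p["cx"],c[:,1]/c[:,2]*p["fy"]+p["cy"]],-1)
def down(yaw):
    # tool y down; jaw axis z at angle yaw in the plane
    z=np.array([np.cos(yaw),np.sin(yaw),0]); y=np.array([0,0,-1.]); x=np.cross(y,z)
    return R.from_matrix(np.stack([x,y,z],1)).as_quat()
def yaw_now():
    return (lambda z:np.arctan2(z[1],z[0]))(R.from_quat(r.current_tcp_rot()).as_matrix()[:,2])
E
python3 - <<'E'
from h import *
p=vision.camera_params("top"); 
for n,uv,z in [("plate",(222,258),.0),("boss",(400,241),.042),("eye",(423,284),.036),("seat",(297,202),.045),("fork",(345,190),.045),("mouth",(320,214),.008),("end",(317,199),.008),("brown",(261,256),0)]:
    print(n,ray(p,uv,z).round(4))
p=vision.camera_params("scene");
for n,uv,z in [("plate",(402,215),.0),("boss",(207,317),.0),("eye",(157,284),0),("seat",(356,281),.045),("fork",(313,330),.045),("mouth",(318,296),.008),("end",(333,312),.008)]:
    print(n,ray(p,uv,z).round(4))
w=vision.camera_params("wrist"); print(w)
print(r.current_eef_pos(),yaw_now(), R.from_quat(r.current_tcp_rot()).as_matrix().round(3))
for xy in [(.43,.16),(.47,.1),(.52,0),(.44,-.15)]:
  for y in [-np.pi/2,0,np.pi/2]:
    q=r.solve_ik([*xy,.3],down(y)); print(xy,y,None if q is None else np.round(q,2))
E
```

```text
plate [0.4553 0.2753 0.    ]
boss [ 0.4983 -0.2781  0.042 ]
eye [ 0.3654 -0.3464  0.036 ]
seat [0.6227 0.038  0.045 ]
fork [ 0.6588 -0.1111  0.045 ]
mouth [ 0.5901 -0.0335  0.008 ]
end [ 0.6379 -0.0247  0.008 ]
brown [0.4602 0.1531 0.    ]
plate [0.4577 0.2707 0.    ]
boss [ 0.5024 -0.287   0.    ]
eye [ 0.3629 -0.3558  0.    ]
seat [0.6042 0.0368 0.045 ]
fork [ 0.6677 -0.1083  0.045 ]
mouth [ 0.577  -0.0455  0.008 ]
end [ 0.6304 -0.0368  0.008 ]
{'fx': 342.85929548518243, 'fy': 342.85929548518243, 'cx': 319.5346461165487, 'cy': 238.132282074241, 'extrinsics': array([[ 0.37903703, -0.87745008, -0.29395969,  0.29531091],
       [-0.92538092, -0.35904609, -0.12147451, -0.50056178],
       [ 0.00104274,  0.31806802, -0.94806732,  0.37365609],
       [ 0.        ,  0.        ,  0.        ,  1.        ]])}
[ 0.21795688 -0.53211651  0.23133439] -1.1819993549718226 [[-0.925  0.     0.379]
 [-0.379 -0.    -0.925]
 [ 0.    -1.     0.   ]]
(0.43, 0.16) -1.5707963267948966 [ 0.18  0.07 -0.08  1.41  0.   -2.96]
(0.43, 0.16) 0 [ 0.18  0.07 -0.08  1.41  0.    1.75]
(0.43, 0.16) 1.5707963267948966 [ 0.18  0.07 -0.08  1.41  0.    0.18]
(0.47, 0.1) -1.5707963267948966 [ 0.04  0.12 -0.04  1.42  0.   -3.1 ]
(0.47, 0.1) 0 [ 0.04  0.12 -0.04  1.42  0.    1.61]
(0.47, 0.1) 1.5707963267948966 [ 0.04  0.12 -0.04  1.42  0.    0.04]
(0.52, 0) -1.5707963267948966 [-0.15  0.2   0.06  1.43  0.    2.99]
(0.52, 0) 0 [-0.15  0.2   0.06  1.43  0.    1.42]
(0.52, 0) 1.5707963267948966 [-0.15  0.2   0.06  1.43  0.   -0.15]
(0.44, -0.15) -1.5707963267948966 [-0.5   0.09 -0.07  1.41  0.    2.64]
(0.44, -0.15) 0 [-0.5   0.09 -0.07  1.41  0.    1.07]
(0.44, -0.15) 1.5707963267948966 [-0.5   0.09 -0.07  1.41  0.   -0.5 ]
```

```bash
cat > look.py <<'E'
from h import *
def look(tag,things):
    r.pause(0.15)
    p=vision.camera_params("wrist"); im,d=vision.camera("wrist")
    cv2.imwrite(f"pics/{tag}.png",im); np.savez(f"pics/{tag}.npz",d=d,im=im,**p)
    for t in things:
        f=finder.tip_of("wrist",t); print(tag,t,[(np.round(x["location"],1).tolist(),round(x["p"],2)) for x in f[:3]])
    return p,im,d
E
python3 - <<'E'
from look import *
r.move_to([.47,-.30,.22],down(np.radians(117)))
look("wl",["lever_boss","lever_eye"])
r.move_to([.58,-.035,.20],down(np.radians(103.6)))
look("wf",["boss_seat","eye_fork","slot_mouth","slot_end"])
r.move_to([.45,.273,.20],down(np.radians(85)))
look("wp",["plate"])
print(r.current_time_s())
E
python3 - <<'E'
import cv2,numpy as np
cv2.imwrite("pics/w3.png",cv2.resize(np.hstack([cv2.imread(f"pics/{t}.png") for t in ["wl","wf"]]),(800,300)))
E
```

```text
wl lever_boss [([325.4, 232.3], 0.62)]
wl lever_eye [([322.5, 91.6], 0.83)]
wf boss_seat [([381.0, 274.5], 0.94)]
wf eye_fork [([223.0, 284.2], 0.96)]
wf slot_mouth [([307.4, 211.8], 0.75)]
wf slot_end [([313.6, 259.5], 0.82)]
wp plate [([322.0, 216.7], 0.97), ([196.0, 227.3], 0.71), ([353.9, 388.9], 0.68)]
6.5583
```

View pics/wf.png

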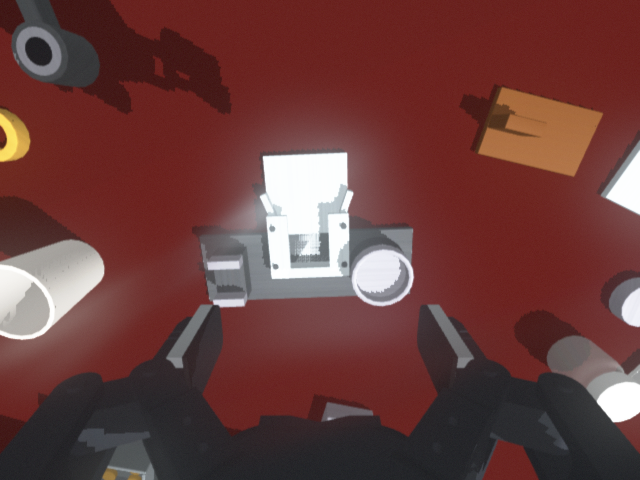

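View pics/wp.png

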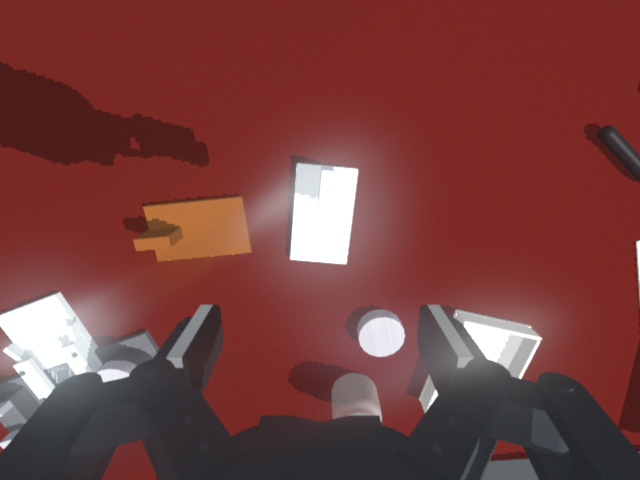

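View pics/wl.png

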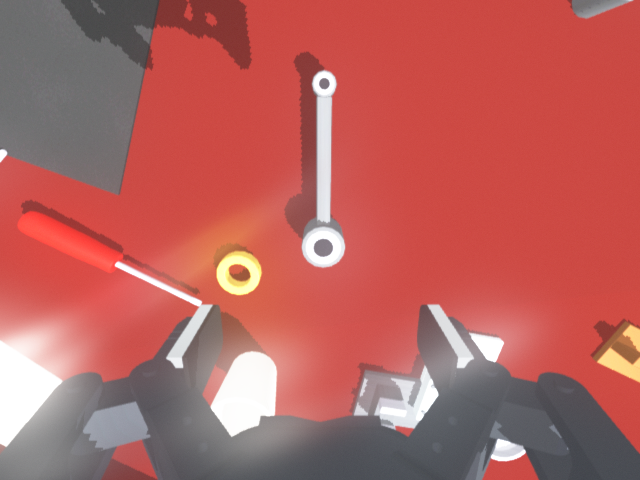

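The wrist views are clear. `wf` shows the seat at (382,275), the fork at (227,283) and the slot mouth at the top, facing the robot. `wp` shows the white plate at (323,215) with its rib toward the robot at (308,180). `wl` shows the small lever with its eye at (324,84) and boss at (323,247). Next I measure them from depth.

```bash
python3 - <<'E'
from h import *
def ld(t):
    z=np.load(f"pics/{t}.npz"); p={k:(z[k] if k=="extrinsics" else float(z[k])) for k in ["fx","fy","cx","cy","extrinsics"]}; return p,z["im"],z["d"],cloud(p,z["d"])
def rect(P,m):
    q=P[m][:,:2]; (c,s,a)=cv2.minAreaRect((q*1000).astype(np.float32)); return np.round(c,1),np.round(s,1),round(a,2),m.sum()
p,im,d,P=ld("wp"); v,u=np.mgrid[0:480,0:640]
roi=(u>270)&(u<380)&(v>140)&(v<285)
tab=P[(u>240)&(u<420)&(v>60)&(v<130)]; print("table z",np.nanmedian(tab[:,2]))
Z=P[...,2]
print("plate z", np.nanpercentile(Z[roi&(Z>.004)&(Z<.02)],[5,50,95]), "rib", np.nanpercentile(Z[roi&(Z>.03)],[50,95]))
print("plate",rect(P,roi&(Z>.005)&(Z<.012)),"rib top",rect(P,roi&(Z>.036)))
w=(im.min(2)>120)&roi
cnt=max(cv2.findContours(w.astype(np.uint8),0,2)[0],key=cv2.contourArea); 
q=cv2.approxPolyDP(cnt,5,True)[:,0]; print(q.tolist(),[ray(p,x,.008).round(4)[:2].tolist() for x in q])
p,im,d,P=ld("wf");Z=P[...,2]
roi=(u>180)&(u<430)&(v>140)&(v<310)
print("hist",np.histogram(Z[roi],bins=np.arange(-.002,.056,.002)))
print("floor",rect(P,roi&(abs(Z-.008)<.002)&(v<215)))
print("seat rim",rect(P,roi&(Z>.042)&(u>340)),"fork",rect(P,roi&(Z>.042)&(u<260)),"lips",rect(P,roi&(abs(Z-.0245)<.002)&(u>250)&(u<350)))
for n,uv,z in [("seat",(381,274.5),.045),("fork",(223,284.2),.045),("mouth",(307.4,211.8),.008),("end",(313.6,259.5),.008)]: print(n,ray(p,uv,z).round(4))
p,im,d,P=ld("wl");Z=P[...,2]
roi=(u>290)&(u<360)&(v>60)&(v<280)
print("boss",rect(P,roi&(Z>.039)&(Z<.046)&(v>200)),"eye",rect(P,roi&(Z>.033)&(Z<.039)&(v<110)),"bar",rect(P,roi&(abs(Z-.034)<.003)&(v>105)&(v<210)))
for n,uv,z in [("boss",(325.4,232.3),0),("eye",(322.5,91.6),0),("bosst",(323,248),.042),("eyet",(324,84),.036)]: print(n,ray(p,uv,z).round(4))
E
```

```text
table z -0.00021255921419435775
plate z [0.00677218 0.00795937 0.00918329] rib [0.03981848 0.04103704]
plate (array([460.2, 274.4]), array([ 60.1, 100.4]), 79.55, np.int64(5138)) rib top (array([427.5, 280.3]), array([12. , 34.1]), 79.69, np.int64(517))
[[297, 163], [294, 180], [271, 198], [272, 219], [292, 215], [289, 258], [346, 264], [358, 169]] [[0.4054, 0.2549], [0.4213, 0.2502], [0.437, 0.2256], [0.4584, 0.2237], [0.4561, 0.2443], [0.5021, 0.2358], [0.5142, 0.295], [0.4162, 0.3129]]
hist (array([10580, 10293,   149,   129,  5738,  5807,   147,   137,   119,
         199,   312,   164,   778,  2122,   217,   436,   495,   879,
         999,   167,   156,   171,   295,  1101,    83,     0,     0,
           0]), array([-0.002,  0.   ,  0.002,  0.004,  0.006,  0.008,  0.01 ,  0.012,
        0.014,  0.016,  0.018,  0.02 ,  0.022,  0.024,  0.026,  0.028,
        0.03 ,  0.032,  0.034,  0.036,  0.038,  0.04 ,  0.042,  0.044,
        0.046,  0.048,  0.05 ,  0.052,  0.054]))
floor (array([562., -55.]), array([59.3, 86.6]), 15.69, np.int64(4592))
seat rim (array([606.7,  34.6]), array([96. , 59.4]), 2.62, np.int64(972)) fork (array([ 635. , -105.8]), array([ 44. , 112.8]), 85.11, np.int64(656)) lips (array([617.8, -38.7]), array([65.8, 79.2]), 15.99, np.int64(2794))
seat [0.6212 0.0333 0.045 ]
fork [ 0.6664 -0.1112  0.045 ]
mouth [ 0.5873 -0.0474  0.008 ]
end [ 0.6361 -0.0296  0.008 ]
boss (array([ 501.7, -281.1]), array([42.7, 42.8]), 84.46, np.int64(1407)) eye (array([ 372.6, -346. ]), array([30.7, 21. ]), 27.2, np.int64(677)) bar (array([ 426.5, -319. ]), array([95.1, 13.9]), 26.76, np.int64(1574))
boss [ 0.4983 -0.2793  0.    ]
eye [ 0.3716 -0.3477  0.    ]
bosst [ 0.5023 -0.2806  0.042 ]
eyet [ 0.3682 -0.3483  0.036 ]
```

```bash
python3 - <<'E'
from h import *
from scipy.optimize import least_squares
z=np.load("pics/wf.npz"); p={k:(z[k] if k=="extrinsics" else float(z[k])) for k in ["fx","fy","cx","cy","extrinsics"]}
P=cloud(p,z["d"]);Z=P[...,2]; v,u=np.mgrid[0:480,0:640]
def good(m):  # flat regions only
    return cv2.morphologyEx(m.astype(np.uint8),cv2.MORPH_OPEN,np.ones((3,3),np.uint8))>0
# floor edges
m=good((abs(Z-.008)<.0022)&(v>145)&(v<188)&(u>240)&(u<370))
L=[];Rr=[]
for row in range(157,186):
    c=np.where(m[row])[0]
    L.append(ray(p,(c[0]-.5,row),.008)[:2]); Rr.append(ray(p,(c[-1]+.5,row),.008)[:2])
L=np.array(L);Rr=np.array(Rr)
for e in (L,Rr):
    vx,vy,x,y=cv2.fitLine((e*1000).astype(np.float32),cv2.DIST_HUBER,0,.01,.01).ravel(); a=np.degrees(np.arctan2(vy,vx)); print("edge ang",a%180,(x,y))
print("width",np.linalg.norm(Rr.mean(0)-L.mean(0)), "mid",(Rr.mean(0)+L.mean(0))/2)
F=[]
for c in range(272,340):
    rr=np.where(m[:,c])[0]; F.append(ray(p,(c,rr[0]-.5),.008)[:2])
F=np.array(F); vx,vy,x,y=cv2.fitLine((F*1000).astype(np.float32),cv2.DIST_HUBER,0,.01,.01).ravel(); print("front edge ang",np.degrees(np.arctan2(vy,vx))%180-90, x,y)
# seat rim
m=(Z>.0425)&(Z<.048)&(u>345)&(u<416)&(v>240)&(v<308)
q=P[m][:,:2]; q=q[np.linalg.norm(q-np.array([.621,.033]),axis=1)<.036]
f=least_squares(lambda s:np.clip(abs(np.linalg.norm(q-s[:2],axis=1)-s[2])-.0025,0,None),[.621,.034,.028],loss="soft_l1",f_scale=.001); print("seat",f.x,len(q), np.percentile(np.linalg.norm(q-f.x[:2],axis=1),[1,50,99]))
print("seat rect", [np.round(t,4) for t in cv2.minAreaRect((q*1000).astype(np.float32))[:2]], cv2.minEnclosingCircle((q*1000).astype(np.float32)))
m=good((Z>.0425)&(Z<.048)&(u>190)&(u<260)&(v>240)&(v<312))
n,lab,st,_=cv2.connectedComponentsWithStats(m.astype(np.uint8))
for i in range(1,n):
    q=P[lab==i][:,:2]; print("fork",len(q),cv2.minAreaRect((q*1000).astype(np.float32)))
m=good((abs(Z-.0245)<.0018)&(u>255)&(u<352)&(v>205)&(v<285))
n,lab,st,_=cv2.connectedComponentsWithStats(m.astype(np.uint8))
for i in range(1,n):
    q=P[lab==i][:,:2]; print("lip",len(q),cv2.minAreaRect((q*1000).astype(np.float32)))
E
```

```text
edge ang 15.84299 (np.float32(557.5977), np.float32(-97.37583))
edge ang 14.928054 (np.float32(540.55597), np.float32(-19.282532))
width 0.07987285146365049 mid [ 0.54828121 -0.0585413 ]
front edge ang 15.731438 529.9152 -50.463383
seat [0.62477511 0.03542813 0.02720084] 897 [0.02463812 0.02735794 0.02978279]
seat rect [array([624.7909,  35.2911]), array([58.8127, 58.9061])] ((624.7245483398438, 35.53633499145508), 29.981626510620117)
fork 284 ((646.6118774414062, -114.18867492675781), (8.529431343078613, 30.474123001098633), 15.78332233428955)
fork 245 ((684.9053344726562, -103.25243377685547), (8.7800931930542, 30.293052673339844), 13.346695899963379)
lip 2664 ((617.8253173828125, -38.67776107788086), (65.8196029663086, 79.1348876953125), 15.992457389831543)
```

Everything checks against the given sizes: plate 100.4×60.1 mm, floor width 79.9 mm, seat to fork 149.8 mm. The fixture is at (624.5, −36.8) mm, yaw 15.75°. Next I confirm the choices in an enlarged crop and grasp the plate.

```bash
cat >> look.py <<'E'
FO=np.array([.6245,-.0368]); FY=np.radians(15.75)
FR=np.array([[np.cos(FY),-np.sin(FY)],[np.sin(FY),np.cos(FY)]])
def fw(x,y,z): return [*(FO+FR@np.array([x,y])),z]
def tof(P): return np.array([*(FR.T@(np.array(P[:2])-FO)),P[2]])
E
python3 - <<'E'
import cv2,numpy as np
a=cv2.imread("pics/wp.png")[130:290,120:400]; b=cv2.imread("pics/wl.png")[50:290,220:400]
a=cv2.resize(a,(490,280)); b=cv2.resize(b,(210,280)); cv2.imwrite("pics/crop.png",np.hstack([a,b]))
E
python3 - <<'E'
from look import *
q=down(np.radians(79.65)); 
jaws.set_gripper(.05,60)
r.move_to([.4258,.2807,.07],q)
look("wpre",[])
print(r.current_eef_pos().round(4),r.current_time_s())
E
```

```text
[0.428  0.2815 0.0722] 7.7917
```

View pics/crop.png

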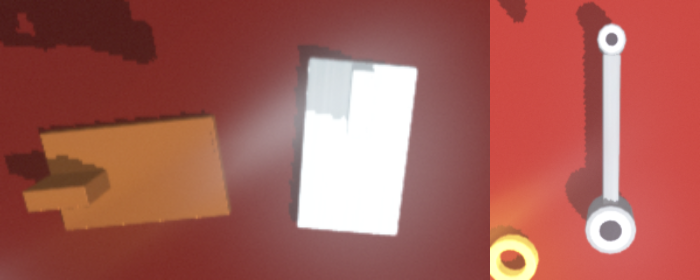

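View pics/wpre.png

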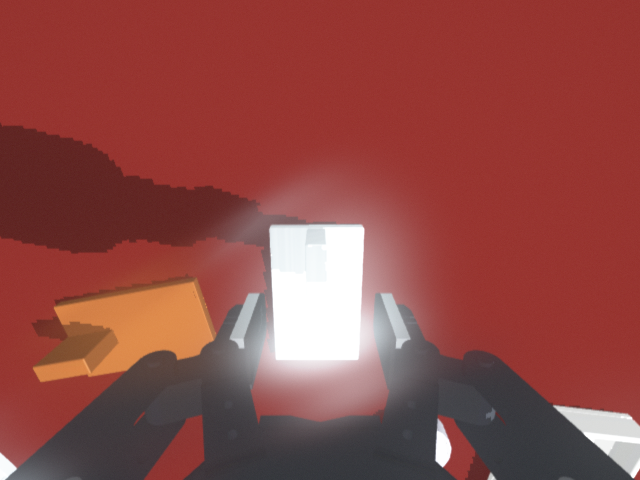

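The white plate (no brown) and the small lever (183 mm) are confirmed in the crop. In `wpre` the plate lies between the fingers with its rib at (317,255). The arm stands 2 mm off its command, so I check whether it settles.

```bash
python3 - <<'E'
from look import *
print(r.current_eef_pos().round(4))
r.move_linear([.4258,.2807,.02],speed=.12); print(r.current_eef_pos().round(4))
r.pause(.3); print(r.current_eef_pos().round(4),np.degrees(yaw_now()),r.current_force().round(2))
print(R.from_quat(r.current_tcp_rot()).as_matrix().round(4)[2],r.current_time_s())
E
```

```text
[0.428  0.2815 0.0722]
[0.4262 0.2808 0.0205]
[0.4264 0.281  0.0207] 79.65163645166959 [ 0.34  0.55 -0.67]
[ 1.2e-03 -1.0e+00  8.0e-04] 8.6583
```

```bash
cat >> look.py <<'E'
def fine(pos,att=None,speed=.1,n=1):
    pos=np.array(pos,float); cmd=pos.copy()
    r.move_linear(list(cmd),speed=speed,attitude=att)
    for _ in range(n):
        r.pause(.15); e=pos-np.array(r.current_eef_pos())
        if np.linalg.norm(e)<.0004: break
        cmd=cmd+e; r.move_linear(list(cmd),speed=.03,attitude=att)
    return cmd
E
python3 - <<'E'
from look import *
r.move_linear([.4256,.2805,.0122],speed=.05,contact_N=8)
print(r.current_eef_pos().round(4),r.current_force().round(2))
jaws.set_gripper(.005,70); r.pause(.2)
print("open",r.current_opening(),r.current_eef_pos().round(4),r.current_force().round(2))
p0=np.array(r.current_eef_pos())
r.move_linear([.4256,.2805,.10],speed=.15)
print("lift open",r.current_opening(),r.current_force().round(2))
r.move_to(fw(-.175-.035,0,.07),down(FY+np.pi/2))
c=fine(fw(-.165-.035,0,.05))
print("cmd",c.round(4)); e=r.current_eef_pos(); print(e.round(4),"fix frame",tof(e).round(4),np.degrees(yaw_now())-90, p0.round(4))
look("wh",[]); print(r.current_time_s(),r.current_force().round(2))
E
```

```text
[0.425  0.2803 0.0117] [-0.17 -0.21  0.41]
open 0.010911799755783573 [0.4258 0.2806 0.0124] [0.26 0.57 1.58]
lift open 0.010773523093642693 [ 0.19  0.91 -2.1 ]
cmd [ 0.4319 -0.0913  0.0497]
[ 0.4319 -0.0914  0.0499] fix frame [-0.2002 -0.0003  0.0499] 15.741702528657157 [0.4258 0.2806 0.0124]
12.7083 [ 1.14  0.35 -1.91]
```

View pics/wh.png

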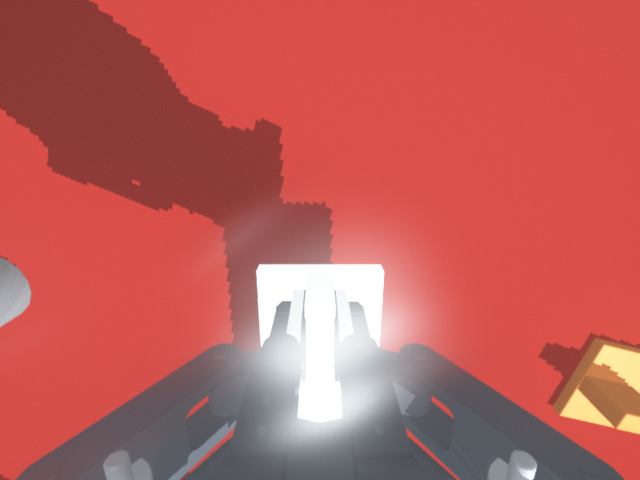

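Plate held square (rib at (318,350), rear edge level at row 267). Next, the insertion.

```bash
python3 - <<'E'
from look import *
q=down(FY+np.pi/2)
c=fine(fw(-.155-.035,0,.0218),att=q,speed=.1)
off=c-np.array(fw(-.155-.035,0,.0218)); print("off",off.round(4),tof(r.current_eef_pos()).round(4),r.current_force().round(1))
hit=r.move_linear(list(np.array(fw(-.100-.035,0,.0216))+off),speed=.06,contact_N=12)
print(hit,tof(r.current_eef_pos()).round(4),r.current_force().round(1),r.current_time_s())
hit=r.move_linear(list(np.array(fw(-.050-.035,0,.0212))+off),speed=.05,contact_N=15)
print(hit,tof(r.current_eef_pos()).round(4),r.current_force().round(1),r.current_time_s())
im,d=vision.camera("scene"); cv2.imwrite("pics/s2.png",cv2.resize(im[230:380,240:440],(800,600)))
E
```

```text
off [-0.0002  0.0001 -0.0004] [-1.901e-01  1.000e-04  2.160e-02] [ 0.1 -0.3 -1.5]
False [-0.1356  0.0004  0.021 ] [ 0.5  0.8 -2.5] 14.625
False [-0.0856  0.0003  0.0206] [-0.2  0.3 -1.9] 15.775
```

View pics/s2.png

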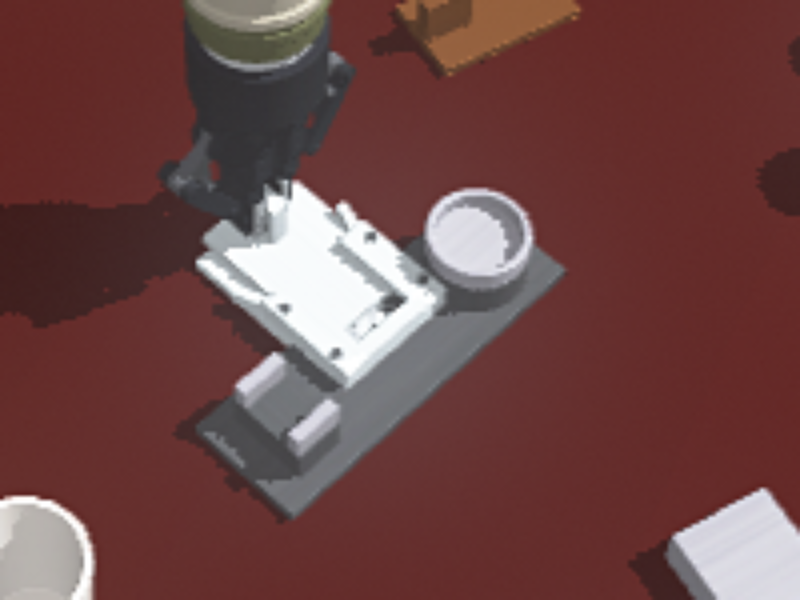

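The plate is under both lips with about 15 mm left and no force. I push to the stop.

```bash
python3 - <<'E'
from look import *
f0=np.array(r.current_force())
hit=r.move_linear(fw(-.060,0,.0208),speed=.03,contact_N=15)
e=r.current_eef_pos(); print(hit,tof(e).round(4),(np.array(r.current_force())-f0).round(1),r.current_opening(),r.current_time_s())
r.pause(.3); print(tof(r.current_eef_pos()).round(4),(np.array(r.current_force())-f0).round(1))
im,d=vision.camera("scene"); cv2.imwrite("pics/s3.png",cv2.resize(im[230:380,240:440],(800,600)))
E
```

```text
True [-0.0699 -0.      0.0205] [-2.3 -2.1  6.7] 0.010735225761945851 16.4417
[-0.0699  0.      0.0204] [ 0.1 -0.7  7.5]
```

View pics/s3.png

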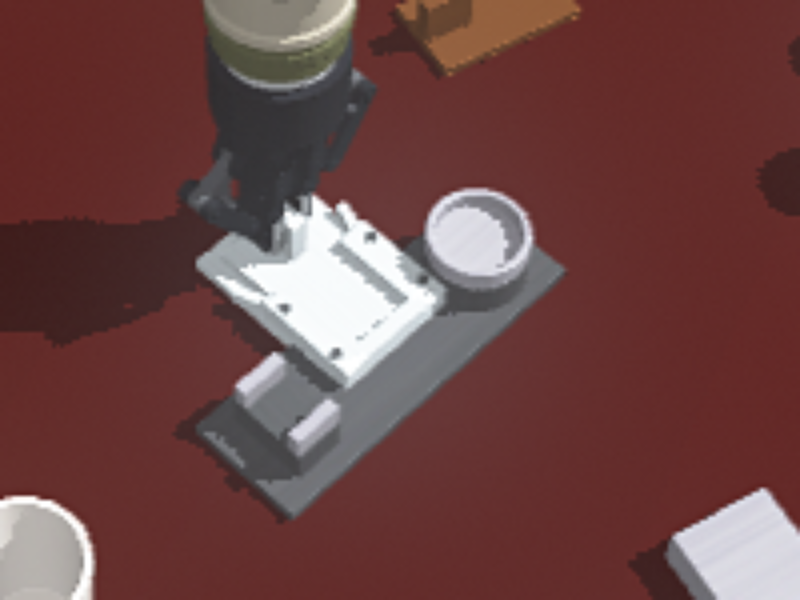

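```bash
python3 - <<'E'
from look import *
hit=r.move_linear(fw(-.058,0,.0204),speed=.02,contact_N=22)
print(hit,tof(r.current_eef_pos()).round(4),r.current_force().round(1))
jaws.set_gripper(.03); r.pause(.1)
e=np.array(r.current_eef_pos()); print(tof(e).round(4),r.current_opening(),r.current_force().round(1))
r.move_linear([e[0],e[1],.10],speed=.15)
r.move_linear(fw(-.09,0,.2),speed=.3)
look("wdone",["slot_end","plate"]); print(r.current_time_s())
z=np.load("pics/wdone.npz"); im=z["im"]; cv2.imwrite("pics/wdonec.png",cv2.resize(im[100:340,180:500],(800,600),interpolation=cv2.INTER_CUBIC))
p=vision.camera_params("wrist"); P=cloud(p,z["d"]);Q=P.copy()
Q[...,:2]=(P[...,:2]-FO)@FR
# plate top z=.016
rib=(Q[...,2]>.043)&(abs(Q[...,1])<.02)&(Q[...,0]<-.03)&(Q[...,0]>-.12)
print("rib",cv2.minAreaRect((Q[rib][:,:2]*1000).astype(np.float32)))
pl=(abs(Q[...,2]-.016)<.002)&(abs(Q[...,1])<.035)&(Q[...,0]<.05)&(Q[...,0]>-.12)
print("plate x range",np.percentile(Q[pl][:,0],[.2,1,99,99.8]).round(4),"y",np.percentile(Q[pl][:,1],[1,99]).round(4))
E
```

```text
True [-0.0699 -0.      0.0207] [-1.6 -0.7  5.9]
[-0.0711  0.0005  0.0196] 0.02979421939886322 [-0.3  0.9  0.9]
wdone slot_end [([27.7, 181.2], 0.75), ([92.7, 303.3], 0.72), ([319.2, 305.5], 0.69)]
wdone plate [([322.0, 262.4], 0.9)]
19.0833
rib ((-79.25713348388672, -0.0838165283203125), (40.003662109375, 58.969669342041016), 89.78180694580078)
plate x range [-0.0842 -0.0839  0.0156  0.0164] y [-0.0297  0.0287]
```

View pics/wdonec.png

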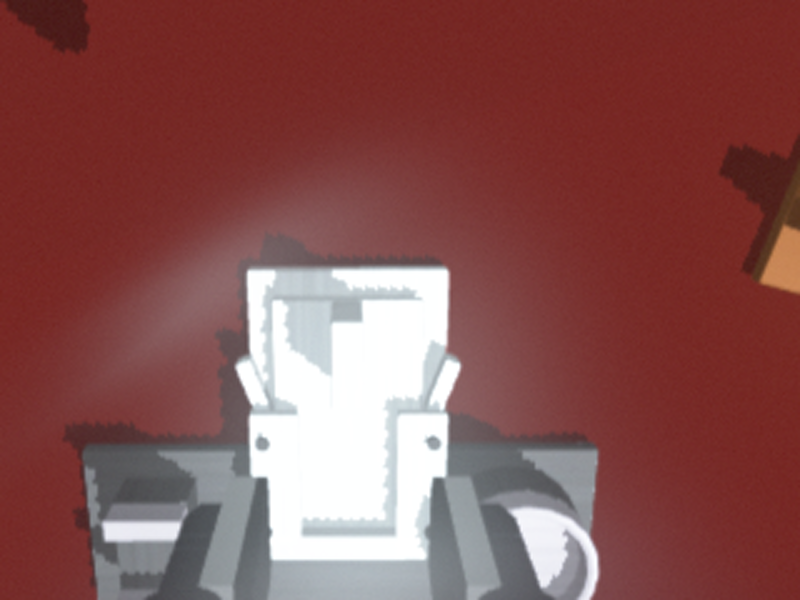

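The plate spans x = −84 to +15.6 mm in the fixture frame (length 99.8), y −29.7 to +28.7, so it is home and released. Next is the lever.

```bash
python3 - <<'E'
from look import *
q=down(np.radians(116.76)); jaws.set_gripper(.045,90)
r.move_to([.4629,-.3007,.10],q)
c=fine([.4629,-.3007,.06],speed=.1)
off=c-np.array([.4629,-.3007,.06])
hit=r.move_linear(list(np.array([.4629,-.3007,.0055])+off),speed=.06,contact_N=8)
r.pause(.15);print(hit,r.current_eef_pos().round(4),r.current_force().round(1))
look("wg",[])
jaws.set_gripper(.004,90); r.pause(.2)
print(r.current_opening(),r.current_eef_pos().round(4),np.degrees(yaw_now()),r.current_force().round(1),r.current_moment().round(2),r.current_time_s())
E
```

```text
False [ 0.4625 -0.3007  0.0051] [ 0.  -0.5  0.2]
0.012812142171968193 [ 0.4622 -0.3005  0.0049] 116.76175553039529 [-0.5  0.2  4.1] [0.17 0.17 0.02] 23.3833
```

View pics/wg.png

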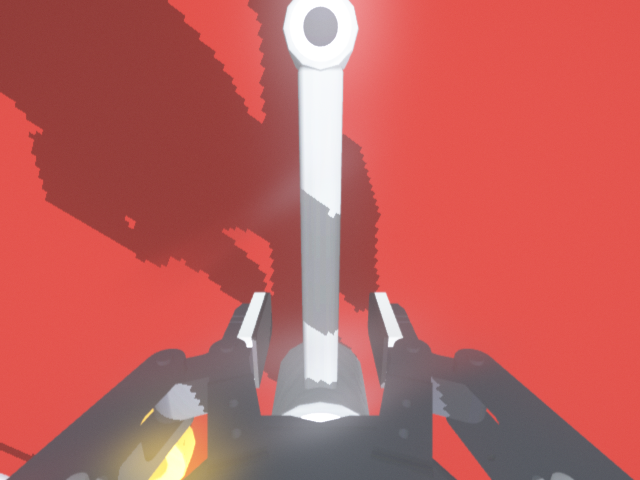

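Bar centred between the pads and gripped (12.8 mm reading; the 12 mm rib read 10.8). I lift and check balance.

```bash
python3 - <<'E'
from look import *
r.move_linear([.4622,-.3005,.02],speed=.05); r.pause(.2)
print(r.current_opening(),r.current_eef_pos().round(4),r.current_force().round(1),r.current_moment().round(3))
r.move_linear([.4622,-.3005,.15],speed=.15); r.pause(.2)
p,im,d=look("wlift",["lever_eye"])
P=cloud(p,d); c=np.array([.4622,-.3005]); a=np.radians(206.76); 
L=(P[...,:2]-c)@np.array([[np.cos(a),-np.sin(a)],[np.sin(a),np.cos(a)]])
m=(abs(L[...,1])<.004)&(L[...,0]>.03)&(L[...,0]<.09)&(P[...,2]>.12)
A=np.polyfit(L[m][:,0],P[m][:,2],1); print("bar top slope deg",np.degrees(np.arctan(A[0])),"n",m.sum(),"z at grip",A[1])
e=P[(L[...,0]>.09)&(L[...,0]<.125)&(abs(L[...,1])<.02)&(P[...,2]>.12)]; print("eye z",np.nanmedian(e[:,2]),r.current_eef_pos().round(4),r.current_time_s())
E
```

```text
0.012637066890180786 [ 0.462  -0.3003  0.0196] [ 0.5 -0.7 -6.8] [0.039 0.027 0.022]
wlift lever_eye [([239.8, 418.2], 0.18)]
bar top slope deg -0.03254299601697143 n 4341 z at grip 0.17840905703558418
eye z 0.1804993710498139 [ 0.4621 -0.3004  0.1497] 25.5083
```

View pics/wlift.png

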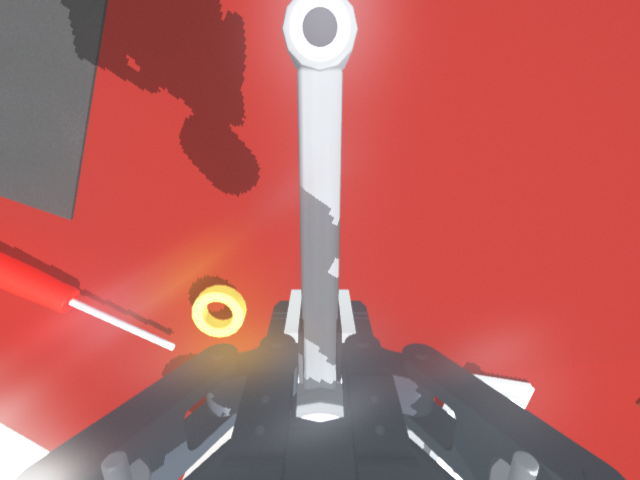

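Level (slope −0.03°) and balanced; the eye hole is at (320,27). I measure the grip offset along the bar, then carry the lever over the fixture.

```bash
python3 - <<'E'
from look import *
z=np.load("pics/wlift.npz"); p={k:(z[k] if k=="extrinsics" else float(z[k])) for k in ["fx","fy","cx","cy","extrinsics"]}
g=cv2.cvtColor(z["im"],cv2.COLOR_BGR2GRAY)[0:60,285:356]
m=((g<150)).astype(np.uint8)
n,lab,st,ce=cv2.connectedComponentsWithStats(m); 
i=lab[27,35]; uv=ce[i]+[285,0]; print(uv,st[i])
E0=ray(p,uv,.1497-.0049+.036); t=np.array([.4621,-.3004]); dv=E0[:2]-t
print("dist",np.linalg.norm(dv),"ang",np.degrees(np.arctan2(dv[1],dv[0]))%360)
D=np.linalg.norm(dv); np.save("D.npy",D)
q=down(FY+np.pi)
ty=-.0805+.1065
r.move_to(fw(.02,ty,.16),q)
c=fine(fw(.02,ty,.0902),att=q,speed=.1,n=2)
r.pause(.3); print(tof(r.current_eef_pos()).round(4),np.degrees(yaw_now()),r.current_opening(),r.current_force().round(1),r.current_moment().round(3),r.current_time_s())
print(R.from_quat(r.current_tcp_rot()).as_matrix().round(4)[2])
look("wend",["eye_fork","lever_eye"])
im,d=vision.camera("scene"); np.savez("pics/s4.npz",im=im,d=d); cv2.imwrite("pics/s4.png",cv2.resize(im[230:380,240:440],(800,600)))
E
```

```text
[320.39711538  28.91442308] [   0    0   71   60 4160]
dist 0.10591133534830154 ang 206.7673824196633
[0.0199 0.026  0.0901] -164.24995812439576 0.013091033697150796 [ 0.6  0.4 -7.1] [-0.006  0.016 -0.002] 28.75
[ 0.e+00 -1.e+00  1.e-04]
wend eye_fork []
wend lever_eye []
```

View pics/s4.png

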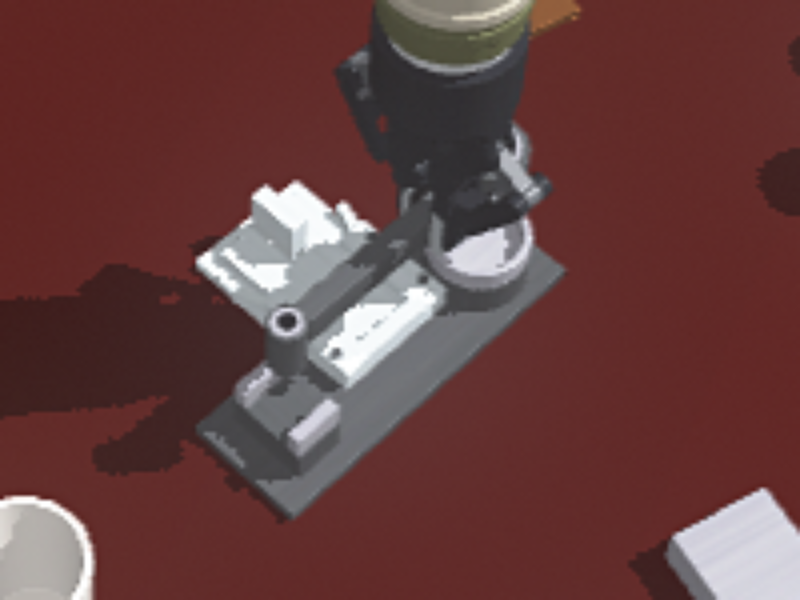

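View pics/wend.png

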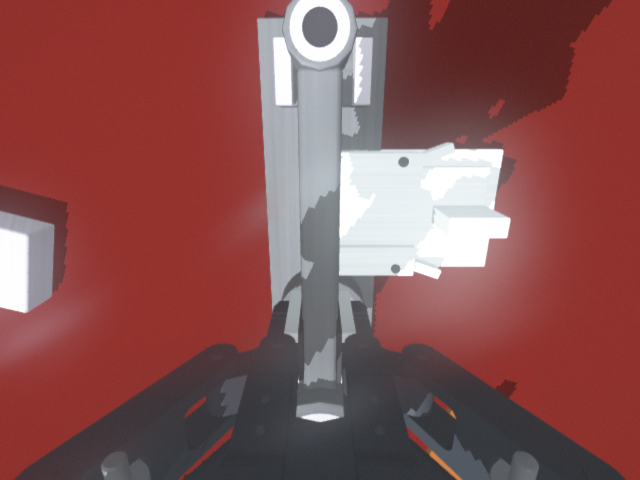

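`s4` shows the eye above the fork and the boss above the seat, clear of the fixture and plate. `wend` shows the eye hole at (320,27) and the prongs at (284,72) and (363,72). The hole threshold for the grip offset failed because it took the whole patch, so I re-measure here.

```bash
python3 - <<'E'
from look import *
z=np.load("pics/wend.npz"); p={k:(z[k] if k=="extrinsics" else float(z[k])) for k in ["fx","fy","cx","cy","extrinsics"]}
P=cloud(p,z["d"]);Q=P.copy();Q[...,:2]=(P[...,:2]-FO)@FR
zb=.0901-.0049
m=(abs(Q[...,2]-(zb+.036))<.0025); v,u=np.mgrid[0:480,0:640]; m&=(v<75)&(u>275)&(u<365)
q=Q[m]; q=q[np.linalg.norm(q[:,:2]-[.02,-.0805],axis=1)<.02]
print("eye top z",np.median(q[:,2]),"circle",cv2.minEnclosingCircle((q[:,:2]*1000).astype(np.float32)),cv2.minAreaRect((q[:,:2]*1000).astype(np.float32)))
g=cv2.cvtColor(z["im"],cv2.COLOR_BGR2GRAY)[8:50,298:343]; mm=(g<110).astype(np.uint8); n,lab,st,ce=cv2.connectedComponentsWithStats(mm); i=lab[19,22]; uv=ce[i]+[298,8]; print("hole",uv,st[i],g[19,22])
print("eye fix frame",tof(ray(p,uv,zb+.036)).round(4))
# bar
b=(abs(Q[...,2]-(zb+.034))<.003)&(v>80)&(v<280)&(u>290)&(u<350); X=Q[b]; A=np.polyfit(X[:,1],X[:,2],1); B=np.polyfit(X[:,1],X[:,0],1); print("slope",np.degrees(A[0]),"yaw dev",np.degrees(B[0]),"x mid",X[:,0].mean())
# fork
f=(abs(Q[...,2]-.045)<.002)&(v>30)&(v<110)
for s in ((u>265)&(u<300),(u>350)&(u<380)): print("prong",cv2.minAreaRect((Q[f&s][:,:2]*1000).astype(np.float32))[:2],(f&s).sum())
# scene cam check
s=np.load("pics/s4.npz"); ps=vision.camera_params("scene")
print("scene eye proj vs expect", proj(ps,[fw(.02,-.0805,zb+.036)]), "seen", (240+287/4,230+321/4))
rib=(Q[...,2]>.044)&(Q[...,2]<.052)&(Q[...,0]<-.03)&(Q[...,0]>-.1)&(abs(Q[...,1])<.02); print("rib",cv2.minAreaRect((Q[rib][:,:2]*1000).astype(np.float32)))
print(r.current_eef_pos().round(4),r.current_qd().round(4))
E
```

```text
eye top z 0.12138913999700673 circle ((21.649030685424805, -80.21670532226562), 11.67859172821045) ((21.473617553710938, -79.3892593383789), (21.738269805908203, 18.97791290283203), 0.19243696331977844)
hole [320.02126528  28.45720362] [   0    0   45   42 1881] 113
eye fix frame [ 0.0213 -0.0816  0.1212]
slope -0.03316326291882535 yaw dev -0.05421210033622072 x mid 0.021515590099685598
prong ((40.042320251464844, -80.20808410644531), (8.141396522521973, 29.912626266479492)) 1011
prong ((0.04973936080932617, -80.23250579833984), (8.291093826293945, 30.00334358215332)) 1093
scene eye proj vs expect [[312.33284988 309.9152556 ]] seen (311.75, 310.25)
rib ((-67.98189544677734, -0.3294677734375), (34.64168930053711, 12.082216262817383), 0.3776606321334839)
[ 0.6367 -0.0064  0.0902] [-0.0006 -0.0012  0.0007 -0.0014 -0.0006 -0.0002]
```

The wrist camera puts the lever 1.5 mm off in x from where the TCP says it is. I check the wrist extrinsics for consistency before deciding.

```bash
python3 - <<'E'
from look import *
def ld(t):
    z=np.load(f"pics/{t}.npz"); return {k:(z[k] if k=="extrinsics" else float(z[k])) for k in ["fx","fy","cx","cy","extrinsics"]},z["im"],z["d"]
for t,pos,yaw in [("wlift",[.4621,-.3004,.1497],116.76),("wend",r.current_eef_pos(),195.75)]:
    p,im,d=ld(t); T=R.from_quat(down(np.radians(yaw))).as_matrix(); E=p["extrinsics"]
    print(t,(T.T@(E[:3,3]-pos)).round(4),(T.T@E[:3,:3]).round(4).tolist())
    P=cloud(p,d); v,u=np.mgrid[0:480,0:640]; Q=(P-pos)@T; 
    b=(abs(P[...,2]-(pos[2]-.0049+.034))<.003)&(v>80)&(v<280)&(u>290)&(u<350); print("bar mid in tool z",Q[b][:,2].mean(), u[b].min(),u[b].max())
    print("linefit z vs x",np.polyfit(Q[b][:,0],Q[b][:,2],1))
now=vision.camera_params("wrist")["extrinsics"]; print((now-ld("wend")[0]["extrinsics"])[:3,3])
# top & scene camera estimates of lever vs fixture
im,d=vision.camera("top"); np.savez("pics/t4.npz",im=im,d=d); cv2.imwrite("pics/t4.png",cv2.resize(im[165:245,260:390],(780,480),interpolation=cv2.INTER_CUBIC))
zb=.0853
for n in ("top","scene"):
    p=vision.camera_params(n); print(n,proj(p,[fw(.02,-.0805,zb+.036),fw(.02,.0695,zb+.042),fw(.02,-.0805,.045),fw(.02,.0695,.045),fw(0,-.0805,.045),fw(.04,-.0805,.045)]).round(1).tolist())
E
```

```text
wlift [-0.0809 -0.1421 -0.0002] [[0.0, 0.9474, 0.3202], [0.0001, -0.3202, 0.9474], [1.0, -0.0, -0.0001]]
bar mid in tool z -0.00028539436933148533 297 342
linefit z vs x [ 0.00013541 -0.00027689]
wend [-0.0821 -0.1423 -0.0013] [[0.0, 0.9479, 0.3186], [0.0014, -0.3186, 0.9479], [1.0, 0.0004, -0.0013]]
bar mid in tool z -0.0015377388418318957 297 342
linefit z vs x [ 0.00096338 -0.00147585]
[ 1.15868043e-05 -4.22693639e-07  2.12362262e-05]
top [[345.9, 182.9], [297.5, 196.6], [344.3, 187.8], [297.8, 201.3], [346.1, 193.9], [342.4, 181.7]]
scene [[312.3, 309.9], [363.1, 265.8], [312.3, 329.3], [360.4, 287.9], [305.7, 323.4], [319.0, 335.3]]
```

View pics/t4.png

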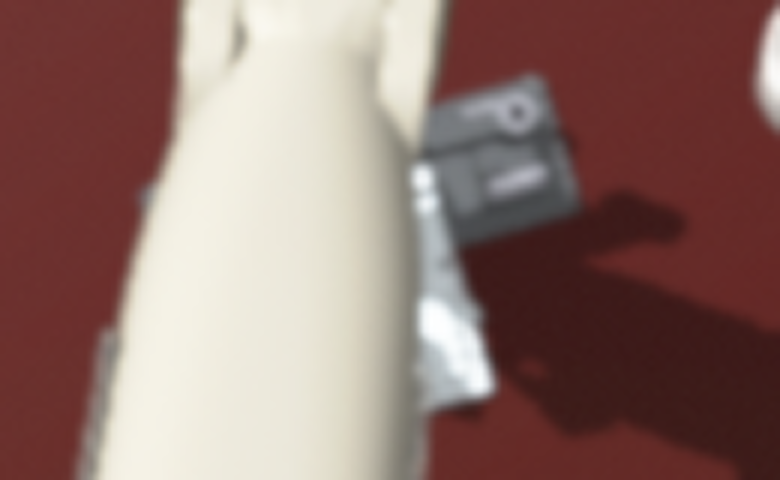

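The extrinsics at three poses fit one constant world-frame calibration shift of the wrist camera, about (+1.25, +0.4) mm plus a small tilt. So the fixture position carried a ~1.5 mm bias relative to the arm. A comparison within one picture (lever against fork) cancels it. I measure the eye hole properly and correct the hold.

```bash
cat > rel.py <<'E'
from look import *
def meas(tag):
    p,im,d=look(tag,[]); e=np.array(r.current_eef_pos()); zb=e[2]-.0049
    P=cloud(p,d);Q=P.copy();Q[...,:2]=(P[...,:2]-FO)@FR; v,u=np.mgrid[0:480,0:640]
    g=cv2.cvtColor(im,cv2.COLOR_BGR2GRAY)
    w=(g[0:52,285:356]); t,_=cv2.threshold(w,0,255,cv2.THRESH_OTSU)
    roi=g[4:50,298:343]; best=None
    for th in (70,80,90,100,110,125,140,160):
        n,lab,st,ce=cv2.connectedComponentsWithStats((roi<th).astype(np.uint8)); i=lab[22,22]
        if i and 500<st[i][4]<1600: best=(th,ce[i]+[298,4],st[i].tolist())
    print(best)
    eye=tof(ray(p,best[1],zb+.036)) if best else None
    f=(abs(Q[...,2]-.045)<.002)&(v>25)&(v<115)
    pr=[np.array(cv2.minAreaRect((Q[f&s][:,:2]*1000).astype(np.float32))[0]) for s in ((u>262)&(u<302),(u>345)&(u<385))]
    fk=(pr[0]+pr[1])/2; print("eye",eye,"fork",fk,"eef fix",tof(e).round(4))
    b=(abs(Q[...,2]-(zb+.034))<.003)&(v>80)&(v<280)&(u>290)&(u<350); print("bar x",Q[b][:,0].mean())
    return e,eye,fk
E
python3 - <<'E'
from rel import *
e,eye,fk=meas("wm1"); print(e)
im=np.load("pics/wm1.npz")["im"]; cv2.imwrite("pics/wm1c.png",cv2.resize(im[0:120,240:400],(800,600),interpolation=cv2.INTER_NEAREST)); g=cv2.cvtColor(im,cv2.COLOR_BGR2GRAY); print(g[27,285:356:3],g[0:60:4,320])
E
```

```text
(160, array([319.31131222,  26.49864253]), [4, 3, 35, 40, 1105])
eye [ 0.02155473 -0.08206874  0.12125791] fork [ 20.06316805 -80.27813721] eef fix [0.02   0.026  0.0902]
bar x 0.021537967620600472
[ 0.63670275 -0.00638202  0.09015791]
[182 184 254 254 254 254 111 111 112 113 114 113 113 114 115 114 113 114
 254 254 254 254 179 170] [254 254 114 114 113 115 115 113 114 114 113 111 249 254 254]
```

View pics/wm1c.png

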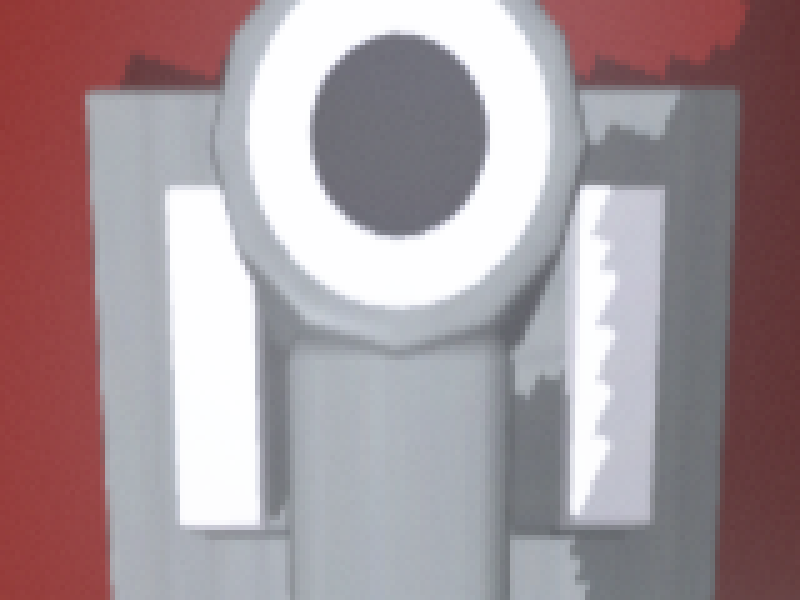

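The eye sits (+1.5, −1.7) mm from the fork centre in the same picture. I correct by about that amount.

```bash
python3 - <<'E'
from rel import *
e=np.array(r.current_eef_pos()); d=FR@np.array([-.00145,.0014]); t=np.array([e[0]+d[0],e[1]+d[1],.0900])
fine(t,att=down(FY+np.pi),speed=.02,n=2); r.pause(.4)
meas("wm2"); print(r.current_qd().round(4),r.current_opening(),r.current_force().round(1),r.current_moment().round(3),r.current_time_s())
im,_=vision.camera("scene"); cv2.imwrite("pics/s5.png",im)
E
```

```text
(160, array([319.31131222,  26.49864253]), [4, 3, 35, 40, 1105])
eye [ 0.0201284  -0.08068995  0.12109832] fork [ 20.04391921 -80.20528793] eef fix [0.0186 0.0274 0.09  ]
bar x 0.02010637709009335
[ 0.0006 -0.0006 -0.0019  0.0014  0.0013 -0.001 ] 0.012407967474601041 [-0.4 -0.2 -6.3] [0.043 0.019 0.   ] 30.35
```

View pics/s5.png

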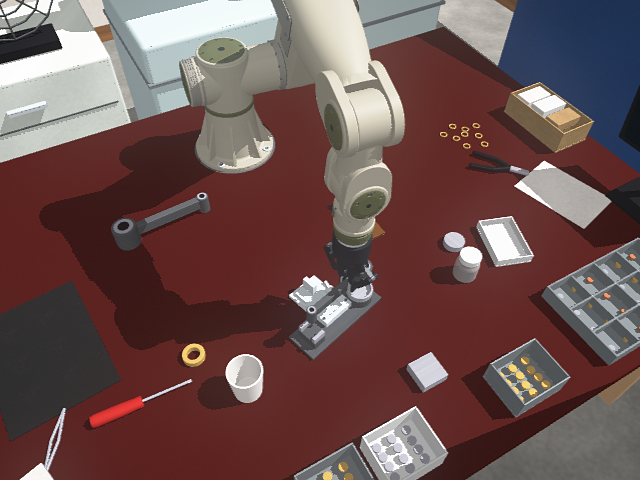

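Eye against fork is now within 0.5 mm, level and still, with the bystanders where they were (`s5`). I hand in.

```bash
python3 - <<'E'
from rig import r, finish_job
print(finish_job())
E
```

```text
the job is handed in; nothing more can be done
None
```

I handed the job in at about 30 s on the robot clock. The plate is home in the slot and released. The small lever is held level about 4 cm above the cradle, boss over the seat and eye over the fork.

**Plate:** It went in without noticeable force and was pushed against the end stop twice, stopping both times at the expected depth (tool at −69.9 mm, expected −70). After release it measured −84 to +15.6 mm along the slot, against a nominal −85 to +15. The rib later measured −68.0 mm, exactly its home position.

**Lever:** I gripped it near its balance point, and the residual moment is about 0.04 N·m. The bar slope measured −0.03°, and the underside is at z ≈ 85 mm, which is 40 mm above the rim. In the last picture the eye was about 0.1 mm (fixture x) and 0.5 mm (fixture y) from the fork's centre. Joint speeds were about zero.

**Checks that failed or disagreed:**
- **Camera shift:** The wrist camera and the arm's own position reading disagreed by about 1.5 mm, a constant camera calibration shift. I moved the lever by that amount, using lever and fork seen in the same picture. By the uncorrected fixture position the tool therefore reads about 1.4 mm off.
- **Grip point:** Because of that shift, the grip is probably about 1 mm from the exact balance point.
- **Eye-hole measurement:** My first one failed, because it took the whole image patch, so I redid it.
- **Boss over seat:** I did not measure this directly at the end. It follows from the eye position, the lever's direction and its known length.

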